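# Build the test-sieve stack on the shaker

## Task

Set up the sieve shaker for a run: build the sieve column on its receiving pan, with the finest mesh at the bottom, then the medium mesh, then the coarsest mesh, and the lid on top. Seat every piece fully and level in the rim of the one below, let go of everything, and leave the mortar, the sample jar and the specimen cup where they stand.

Things in the scene. Friction and masses are not known exactly. Their poses are not given: they have to be found in the camera images.
- sieve_shaker: small white drum-shaped sieve shaker, fixed, 124 mm across, 48 mm high, with a grey control panel standing 8 mm (its knob 17 mm) out of the drum on its own -x side; on top a sprung aluminium plate (92 mm across, top 61 mm up) with a plain steel receiving pan clipped on it, coaxial. Origin on the axis at the bench, z up
- pan_rim (a point): centre of the receiving pan's open mouth, at the height of its rim, 84 mm above the bench; z up. The pan is 64 mm across outside, 59 mm inside, 16 mm deep; the bottom sieve's skirt drops into its mouth and the frame then rests on its rim
- sieve_fine: round steel test sieve with the finest mesh (under 1 mm openings; from above an even grey sheet). 36 mm high: tapered skirt at z 0 to 8 mm (50 mm across below, 56 above), straight frame at z 8 to 36 mm (64 mm outside, 59 inside, open top; mesh at z 8 to 11 mm). Stands on its skirt; seated, its shoulder (z = 8 mm) rests on the rim below. Origin: centre of the underside, z up; 0.11 kg
- sieve_medium: steel sieve with the same frame as sieve_fine, with the medium mesh (4 mm openings, 1.4 mm wires, about 11 wires each way). Each seated sieve adds 28 mm to the column. Origin at the centre of the underside, z up; about 0.12 kg
- sieve_coarse: steel sieve with the same frame as sieve_fine, with the coarsest mesh (11 mm openings, 2.5 mm wires, 4 wires each way; the bench shows through). All sieves can be gripped across the frame from above. Origin at the centre of the underside, z up; about 0.13 kg
- sieve_lid: steel lid of the column, knob up: tapered skirt (z 0 to 6 mm, 49 to 56 mm across), disc 64 mm across (z 6 to 10.5 mm), in its centre a round knob 18 mm across up to z = 35 mm, to grip from above. Seated, the disc's underside (z = 6 mm) rests on the top sieve's rim. Origin at the centre of the underside, z up; about 0.1 kg
- mortar: white porcelain mortar, 108 mm across, 72 mm high, loose, to be left alone; origin at the centre of its underside
- sample_jar: small sample jar with a white cap, 46 mm across, 78 mm high, loose, to be left alone; origin at the centre of its underside
- specimen_cup: white specimen cup with a white screw lid, 60 mm across, 60 mm high, loose, to be left alone; origin at the centre of its underside

How it is judged:
By the outcome, as a careful person would: the job done as asked, in the order asked, and still so for the second after the job is handed in, with the robot touching nothing.
It also fails if it takes over 104 s, if anything falls off the work surface, if the arm or the gripper's body presses on something with over 40 N, if the wrist force passes 120 N, or if a joint passes its speed limit or range.

## Robot

A 7-joint arm with a two-finger parallel gripper is mounted at the origin on a cart in front of the work surface, level with it; the furniture and walls round the work are solid. World frame = base frame: x ahead of the robot, y to its left, z up, the work surface at z = 0. Lengths are in mm, angles in rad, forces in N, time in s.
With the tool pointing down it reaches from about 400 to 850 mm from the base axis. Payload 4.4 kg.
Tool frame: the origin (TCP) lies midway between the tips of the shut fingers; the grasp point (between the pads) lies 19 mm behind it; z points along the fingers, y is the line along which they close (so a half turn about z gives the same grasp; the last joint's range is limited). The gripper opens to 94 mm and grips with 3 to 60 N. Pads are 16 mm wide; open, the fingers measure 119 mm over their backs; the gripper's body (75 mm by 177 mm) begins 78 mm behind the grasp point.
Start: joints at [-1.294, 0.628, 0.038, 1.517, -0.027, 0.996, -0.02], TCP at [218.458, 612.205, 205.478] pointing down, gripper open.
Joint ranges: [-3.06, 3.06], [-0.37, 2.12], [-1.25, 1.32], [0.18, 2.47], [-1.1, 4.24], [0.23, 1.98], [-2.94, 2.94]. Speed limits (rad/s): [2.57, 2.57, 3.14, 3.14, 3.14, 3.14, 3.14].

## Interface

Orientations are given as a unit quaternion [w, x, y, z].
In Python, from plant import * gives the robot as it stands.
- The arm moves only by the tool send_rows, never from a script. Its argument "steps" is a list of rows, each an object of numbers: "dx", "dy", "dz": the shift along the tool's x, y, z in units of 25 mm (1.0 is 25 mm); "wx", "wy", "wz": the turn, a rotation vector about the tool's x, y, z in degrees; "jaw": the finger opening in mm, from 0 to 94. In form: [{"dx": .., "dy": .., "dz": .., "wx": .., "wy": .., "wz": .., "jaw": ..}, ...]. A call has 1 to 8 rows; each row is the pose to reach, as a shift and turn from the pose commanded when the call began, along the tool's axes at that moment; what a row does not reach only later rows make up. A row lasts 1/8 s, in which the tool goes at most 62.5 mm and 10.7 degrees, less where a joint would pass 70% of its speed; a pose out of reach is approached as far as the arm can. A call with a gripper value outside its range is refused whole. The fingers move at their own pace and stop on an object; the grip force is fixed at half the most. Time passes only in rows, so rows that repeat a pose let the fingers close. It gives the time, the measured TCP pose, the force, the opening and the grip force at its end, in the units of the state.
- sense(): the state, without advancing time (a new reading comes with each control period).
- camera(name): name is "side" or "top" or "wrist"; returns the picture (384x512x3 uint8, blue, green, red); there is no depth.
- calibration(name): a dict with "fx", "fy", "cx", "cy" (pixels), "k1" (the pictures are not rectified: a ray, as slopes to the right and down, at radius r is drawn at 1 + k1 r^2 times it, then the intrinsics apply), "R" (3x3) and "t" (3): a world point X has camera coordinates R X + t; the wrist camera has in their place "tool_from_camera" (4x4, takes a point from camera to tool coordinates, whose origin is the TCP and whose axes are the flange's). Camera axes: x right, y down, z forward; pixel columns grow to the right and rows downward; lengths in mm; the calibration is good to about 2 mm. A picture is of the moment at which its call begins: read the wrist's pose just before it. calibration takes no time and is no camera call.
- finish_job(): hands the job in; it is judged then, once.
The state is a dict: "t": time; "qpos": joint angles; "dq": joint speeds; "tau": joint torques, N m; "position": TCP position; "eef_rot": TCP orientation; "contact_force": force on the tool from outside, world axes, zero at the start; "ft_torque": the same for the moment, N m; "finger_gap": finger opening in mm; "gripper_force": force on a finger pad.
Only numpy, scipy, OpenCV 4.12 (cv2) and the standard library are available. Lean on these libraries where they do the work, as an engineer would, in place of code of your own. Each camera call takes 0.05 s, during which the arm holds its last target. There are 200 camera calls.

## Working session

There is one attempt and no reset: what is moved stays moved. The work goes in short steps, Python scripts to look and compute and a tool call to move; the robot and the scene stay as the last step left them, time stands still between calls to the robot, and variables do not carry over. Pictures are saved under pics/ and viewed, at most 14 in all, crops included, and the job is handed in when it is done.

Besides the shell and the picture viewer there is one more tool, called after "Request:" as name([rows], argument=value, ...), one row to a line, values as JSON. send_rows: Moves the arm, as the interface text tells. Its arguments: {"type":"object","properties":{"steps":{"type":"array"}},"required":["steps"]}

```bash
ls; mkdir -p pics
cat > h.py <<'E'
from plant import *
import numpy as np, cv2
from scipy.spatial.transform import Rotation as Ro
def snap(n,f):
    im=camera(n); cv2.imwrite('pics/'+f,im); return im
def pose():
    s=sense(); q=s['eef_rot']; return np.array(s['position']),Ro.from_quat([q[1],q[2],q[3],q[0]]).as_matrix(),s
def cam(name):
    c=calibration(name)
    K=(c['fx'],c['fy'],c['cx'],c['cy'],c['k1'])
    if 'R' in c:
        R=np.array(c['R']);t=np.array(c['t']); return K,R.T,-R.T@t
    T=np.array(c['tool_from_camera']);p,R,_=pose()
    return K,R@T[:3,:3],R@T[:3,3]+p
def ray(C,u,v):
    K,Rw,o=C
    a=np.array([(u-K[2])/K[0],(v-K[3])/K[1]]);b=a.copy()
    for _ in range(20): b=a/(1+K[4]*(b@b))
    d=Rw@np.array([b[0],b[1],1]);return o,d/np.linalg.norm(d)
def onz(C,u,v,z):
    o,d=ray(C,u,v);return o+d*(z-o[2])/d[2]
def proj(C,X):
    K,Rw,o=C;x=Rw.T@(np.array(X)-o);b=x[:2]/x[2];b=b*(1+K[4]*(b@b));return np.array([b[0]*K[0]+K[2],b[1]*K[1]+K[3]])
E
python3 - <<'E'
from h import *
p,R,s=pose();print(p,R,s['finger_gap'],s['t'])
a=[snap(n,n+'0.png') for n in('top','side','wrist')]
for n in('top','side','wrist'):
    C=cam(n);print(n,C[0],C[2],C[1][:,2])
cv2.imwrite('pics/ts.png',np.vstack([np.hstack(a[:2]),np.hstack([a[2],a[2]*0])])[:, :])
E
```

```text
pics
[218.22864976 611.57790945 204.56105993] [[-9.41820584e-01  3.36115465e-01 -6.17571265e-04]
 [ 3.36116032e-01  9.41818946e-01 -1.75638270e-03]
 [-8.70707155e-06 -1.86177299e-03 -9.99998267e-01]] 94.29071909113786 0.0
top (437.4841388075411, 437.4841388075411, 258.37992713560044, 193.11544239357104, -0.04812174161548939) [ 314.81161259   27.09120224 1205.23759056] [ 0.20661309 -0.00244286 -0.97841968]
side (460.3716765382177, 460.3716765382177, 254.51420685144112, 194.820738998666, -0.1277472773888504) [ 607.27886287 1257.04252356 1107.18402126] [-0.04942402 -0.77106236 -0.63483865]
wrist (278.1905827024768, 278.1905827024768, 254.48313059799654, 190.0301190802962, -0.020628722398853064) [154.7867858  634.10506197 385.60997647] [ 0.22066595 -0.07959276 -0.97209646]
```

View pics/top0.png

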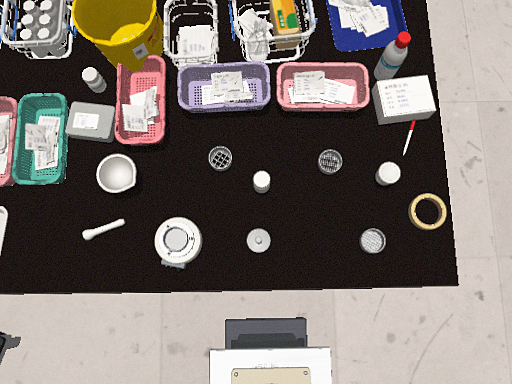

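View pics/side0.png

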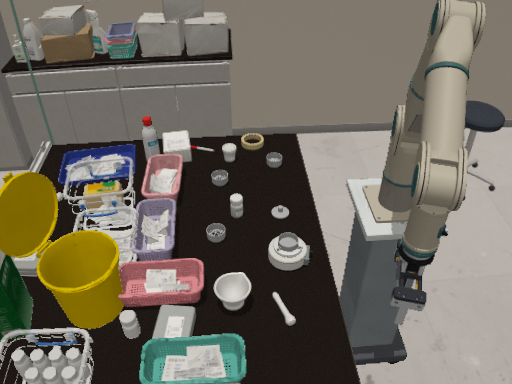

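The top view shows the coarse sieve at about (220,158), other sieves at (330,161) and (372,240), the lid at (258,240), the shaker at (178,240), the jar at (262,181), the cup at (388,173) and the mortar at (116,173). Next I zoom in on the sieves and measure.

Run:
```python
from h import *
im=cv2.imread('pics/top0.png')
C=cam('top')
pts=dict(coarse=(220,158,36),B=(330,161,36),D=(372,240,36),lid=(258,240,10),pan=(177,239,84),jar=(262,181,78),cup=(388,173,60),mortar=(116,173,72))
cr=[]
for n,(u,v,z) in pts.items():
    g=im[v-25:v+25,u-25:u+25]; cr.append(cv2.resize(g,(200,200),interpolation=cv2.INTER_CUBIC))
    m=(g.max(2)>60).astype(np.uint8)
    k,l,st,ce=cv2.connectedComponentsWithStats(m)
    cs,_=cv2.findContours((l==l[25-12:25+13,25-12:25+13].max()).astype(np.uint8) if 0 else m,cv2.RETR_EXTERNAL,cv2.CHAIN_APPROX_NONE)
    c=max(cs,key=cv2.contourArea);(a,b),(w,h),_=cv2.fitEllipse(cv2.convexHull(c))
    print(n,np.round([a+u-25,b+v-25,w,h],1),onz(C,u,v,z).round(),onz(C,a+u-25,b+v-25,z/2).round())
cv2.imwrite('pics/crops.png',np.vstack([np.hstack(cr[:4]),np.hstack(cr[4:])]))
```

```text
coarse [220.  157.8  23.7  25.3] [664. 129.  36.] [669. 131.  18.]
B [329.5 161.1  24.2  25.1] [ 649. -177.   36.] [ 654. -178.   18.]
D [372.5 240.5  25.2  26.3] [ 427. -278.   36.] [ 428. -284.   18.]
lid [258.  240.   24.1  24.4] [436.  28.  10.] [437.  28.   5.]
pan [177.4 241.2  47.3  50.4] [435. 236.  84.] [434. 242.  42.]
jar [261.4 181.   18.1  22.9] [585.  14.  78.] [595.  15.  39.]
cup [387.7 173.3  22.9  26.5] [ 605. -328.   60.] [ 612. -337.   30.]
mortar [116.2 173.1  39.8  41.4] [617. 406.  72.] [626. 417.  36.]
```

View pics/crops.png

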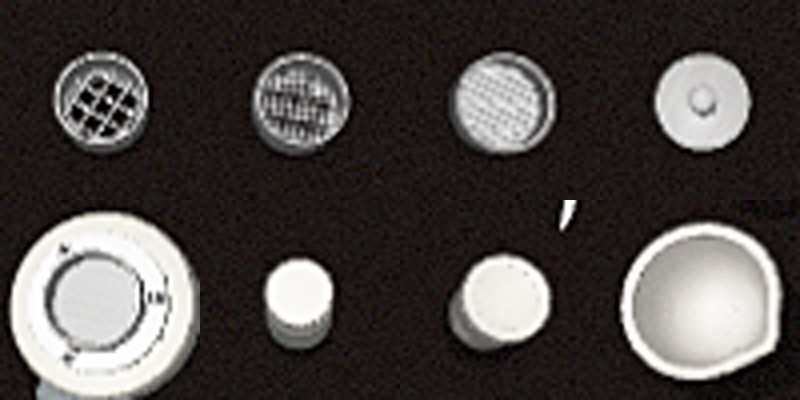

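D is the fine sieve, B the medium one, and the coarse and lid are as labelled. The plan is one fixed yaw with the fingers closing along world x, wrist-view each piece from the same relative height, then pick and stack.

```bash
cat >> h.py <<'E'
RT=np.array([[0,1,0],[1,0,0],[0,0,-1.]])
def need(X):
    p,R,s=pose();d=R.T@(np.array(X,float)-p)/25;w=np.degrees(Ro.from_matrix(R.T@RT).as_rotvec())
    print('t',round(s['t'],2),'tcp',p.round(1),'gap',round(s['finger_gap'],1),'d',d.round(3),'w',w.round(2))
E
python3 -c "
from h import *
need([435,236,240])"
```

```text
t 0.15 tcp [218.3 611.7 204.8] gap 94.2 d [-13.216 -11.244  -1.393] w [-7.000e-02  5.000e-02  7.036e+01]
```

Request:
send_rows([
  {"dx": -2,"dy": -1.7,"dz": -1.4,"wz": 10},
  {"dx": -4,"dy": -3.4,"dz": -1.4,"wz": 20},
  {"dx": -6,"dy": -5.1,"dz": -1.4,"wz": 30},
  {"dx": -8,"dy": -6.8,"dz": -1.4,"wz": 40},
  {"dx": -10,"dy": -8.5,"dz": -1.4,"wz": 50},
  {"dx": -12,"dy": -10.2,"dz": -1.4,"wz": 60},
  {"dx": -13.2,"dy": -11.2,"dz": -1.4,"wz": 70.4},
  {"dx": -13.2,"dy": -11.2,"dz": -1.4,"wz": 70.4},
])

```text
invalid input
```

Request:
send_rows([
  {"dx": -2,"dy": -1.7,"dz": -1.4,"wx": 0,"wy": 0,"wz": 10,"jaw": 94},
  {"dx": -4,"dy": -3.4,"dz": -1.4,"wx": 0,"wy": 0,"wz": 20,"jaw": 94},
  {"dx": -6,"dy": -5.1,"dz": -1.4,"wx": 0,"wy": 0,"wz": 30,"jaw": 94},
  {"dx": -8,"dy": -6.8,"dz": -1.4,"wx": 0,"wy": 0,"wz": 40,"jaw": 94},
  {"dx": -10,"dy": -8.5,"dz": -1.4,"wx": 0,"wy": 0,"wz": 50,"jaw": 94},
  {"dx": -12,"dy": -10.2,"dz": -1.4,"wx": 0,"wy": 0,"wz": 60,"jaw": 94},
  {"dx": -13.2,"dy": -11.2,"dz": -1.4,"wx": 0,"wy": 0,"wz": 70.4,"jaw": 94},
  {"dx": -13.2,"dy": -11.2,"dz": -1.4,"wx": 0,"wy": 0,"wz": 70.4,"jaw": 94},
])

```text
t: 1.15
position: [437.5, 232.5, 240.8]
eef_rot: [0.001, 0.711, 0.703, -0.0]
contact_force: [0.1, -0.1, 0.2]
finger_gap: 93.8
gripper_force: 0.0
```

Run:
```python
from h import *
need([435,236,240])
snap('wrist','w1.png');C=cam('wrist')
print(proj(C,[435,236,84]),proj(C,[435,236,0]))
```

```text
t 1.15 tcp [437.5 232.5 240.8] gap 93.8 d [ 0.137 -0.1    0.032] w [ 0.09  0.11 -0.6 ]
[253.37175929 178.1704786 ] [253.62471166 167.50859959]
```

View pics/w1.png

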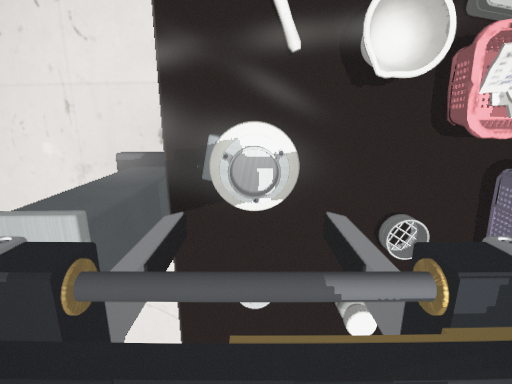

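The view shows the shaker drum centred at about (254,166) with the pan at (255,171), and its panel on the image's left. I'll fit circles on world planes.

```bash
cat >> h.py <<'E'
from scipy.optimize import least_squares
def circ(P,r=None):
    f=lambda x:np.hypot(P[:,0]-x[0],P[:,1]-x[1])-(r or x[2])
    x0=[*P.mean(0),np.hypot(*(P-P.mean(0)).T).mean()]
    s=least_squares(f,x0[:2] if r else x0,loss='soft_l1',f_scale=0.7)
    return s.x,np.median(abs(f(s.x)))
def rad(im,C,c,r,z,pol=0,band=6,it=3):
    """refine circle of radius r at height z near c: strongest radial edge per angle; pol +1 = brighter inside"""
    g=cv2.GaussianBlur(im.max(2).astype(np.float32),(0,0),0.8);c=np.array(c,float)
    for _ in range(it):
        rr=np.arange(r-band,r+band,0.5);P=[]
        for a in np.arange(0,2*np.pi,np.pi/60):
            u=np.array([proj(C,[c[0]+q*np.cos(a),c[1]+q*np.sin(a),z]) for q in rr]).astype(np.float32)
            v=cv2.remap(g,u[None,:,0],u[None,:,1],cv2.INTER_LINEAR)[0];d=np.gradient(v)
            e=-d*pol if pol else abs(d);i=e.argmax()
            if e[i]>4 and 0<i<len(rr)-1:P.append(c+rr[i]*np.array([np.cos(a),np.sin(a)]))
        P=np.array(P);x,res=circ(P,None);c=x[:2]
    return x.round(2),len(P),res.round(2)
E
python3 - <<'E'
from h import *
im=cv2.imread('pics/w1.png');C=cam('wrist')
print('drum',rad(im,C,[435,236],62,48,1,8))
for pol in(0,1,-1):print('rim',pol,rad(im,C,[435,236],32,84,pol,5))
for pol in(0,1,-1):print('rimin',pol,rad(im,C,[435,236],29.5,84,pol,4))
y=cv2.resize(im[110:230,194:314],(600,600),interpolation=cv2.INTER_CUBIC);cv2.imwrite('pics/w1c.png',y)
E
```

```text
drum (array([435.62, 243.71,  60.95]), 118, np.float64(0.06))
rim 0 (array([436.11, 240.21,  31.9 ]), 76, np.float64(1.37))
rim 1 (array([436.33, 246.49,  28.08]), 43, np.float64(0.13))
rim -1 (array([436.3 , 239.55,  31.56]), 73, np.float64(1.33))
rimin 0 (array([433.61, 236.7 ,  28.61]), 81, np.float64(1.62))
rimin 1 (array([435.71, 246.39,  27.33]), 91, np.float64(0.65))
rimin -1 (array([435.74, 235.21,  29.11]), 72, np.float64(1.36))
```

View pics/w1c.png

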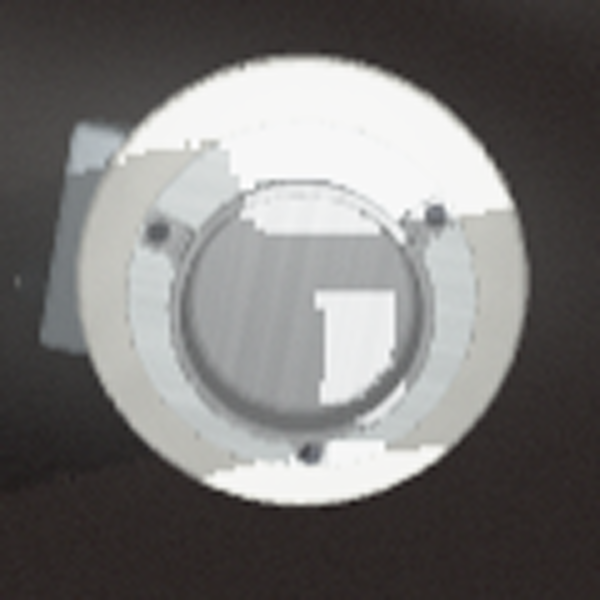

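Crop: the pan rim is centred at crop (304,309), i.e. image (254.8,171.8), about 25 px in radius. I'll check what that gives.

Run:
```python
from h import *
im=cv2.imread('pics/w1.png');C=cam('wrist');print(C[2])
print(onz(C,254.8,171.8,84))
for X in([435.6,243.7,84],[435.6,242.5,84],[435.6,241,84]):
  print(X,[ (proj(C,np.array(X)+o)*5-[970,550]).round() for o in([-32,0,0],[32,0,0],[0,32,0],[0,-32,0])])
t=cv2.imread('pics/top0.png');T=cam('top')
print('top drum',rad(t,T,[435,242],62,48,1,8))
s=cv2.imread('pics/side0.png');S=cam('side')
for n,q in dict(fine=[428,-281],med=[651,-177],coarse=[666,130]).items():
  for pol in(1,):print(n,rad(t,T,q,32,36,pol,6),rad(s,S,q,32,36,pol,6))
print('lid',rad(t,T,[436,28],32,10,1,6),rad(s,S,[436,28],32,10,1,6))
```

```text
[436.96632483 302.64803373 421.32041587]
[436.80367133 243.96014561  84.        ]
[435.6, 243.7, 84] [array([169., 311.]), array([429., 309.]), array([298., 179.]), array([300., 436.])]
[435.6, 242.5, 84] [array([169., 316.]), array([429., 314.]), array([298., 184.]), array([300., 440.])]
[435.6, 241, 84] [array([169., 322.]), array([429., 320.]), array([298., 190.]), array([300., 446.])]
top drum (array([437.88, 242.36,  61.12]), 117, np.float64(0.59))
fine (array([ 426.8 , -280.72,   33.54]), 120, np.float64(0.47)) (array([ 428.57, -280.06,   33.74]), 31, np.float64(0.68))
med (array([ 650.69, -176.52,   33.78]), 120, np.float64(0.32)) (array([ 652.15, -176.74,   33.79]), 43, np.float64(0.96))
coarse (array([666.68, 129.94,  33.62]), 120, np.float64(0.52)) (array([667.59, 128.79,  34.17]), 73, np.float64(0.72))
lid (array([436.43,  27.19,  32.33]), 120, np.float64(0.31)) (array([437.86,  25.71,  33.15]), 117, np.float64(1.05))
```

```bash
python3 -c "
from h import *
need([427,-292,193])"
```

```text
t 1.2 tcp [436.1 235.2 240.5] gap 94.2 d [-21.09   -0.258   1.915] w [ 0.02  0.04 -0.3 ]
```

Request:
send_rows([
  {"dx": -2,"dy": 0,"dz": 0.2,"wx": 0,"wy": 0,"wz": 0,"jaw": 94},
  {"dx": -4.4,"dy": -0.1,"dz": 0.4,"wx": 0,"wy": 0,"wz": 0,"jaw": 94},
  {"dx": -6.8,"dy": -0.1,"dz": 0.6,"wx": 0,"wy": 0,"wz": 0,"jaw": 94},
  {"dx": -9.2,"dy": -0.15,"dz": 0.8,"wx": 0,"wy": 0,"wz": 0,"jaw": 94},
  {"dx": -11.6,"dy": -0.2,"dz": 1.0,"wx": 0,"wy": 0,"wz": -0.3,"jaw": 94},
  {"dx": -14,"dy": -0.25,"dz": 1.3,"wx": 0,"wy": 0,"wz": -0.3,"jaw": 94},
  {"dx": -16.4,"dy": -0.25,"dz": 1.6,"wx": 0,"wy": 0,"wz": -0.3,"jaw": 94},
  {"dx": -18.8,"dy": -0.25,"dz": 1.9,"wx": 0,"wy": 0,"wz": -0.3,"jaw": 94},
])

```text
t: 2.2
position: [429.7, -232.1, 192.5]
eef_rot: [-0.0, 0.704, 0.71, 0.001]
contact_force: [1.4, 0.6, -0.0]
finger_gap: 94.1
gripper_force: 0.0
```

```bash
python3 -c "
from h import *
need([427,-292,193])"
```

```text
t 2.2 tcp [ 429.7 -232.1  192.5] gap 94.1 d [-2.393 -0.129 -0.024] w [ 0.03 -0.08  0.53]
```

Request:
send_rows([
  {"dx": -1.6,"dy": -0.1,"dz": 0,"wx": 0,"wy": 0,"wz": 0,"jaw": 94},
  {"dx": -2.3,"dy": -0.1,"dz": 0,"wx": 0,"wy": 0,"wz": 0,"jaw": 94},
  {"dx": -2.3,"dy": -0.1,"dz": 0,"wx": 0,"wy": 0,"wz": 0,"jaw": 94},
  {"dx": -2.3,"dy": -0.1,"dz": 0,"wx": 0,"wy": 0,"wz": 0,"jaw": 94},
  {"dx": -2.3,"dy": -0.1,"dz": 0,"wx": 0,"wy": 0,"wz": 0,"jaw": 94},
])

```text
t: 2.82
position: [426.9, -287.9, 193.0]
eef_rot: [-0.0, 0.704, 0.71, 0.0]
contact_force: [0.6, -1.0, 0.0]
finger_gap: 94.3
gripper_force: 0.0
```

```bash
cat > look.py <<'E'
import sys
from h import *
f,x,y,r,z,pol=sys.argv[1],*map(float,sys.argv[2:7])
C=cam('wrist');im=snap('wrist',f)
for a in((r,pol),(r-2.5,-pol)): print(a,rad(im,C,[x,y],a[0],z,a[1],6))
need([x,y,z])
E
python3 look.py w2.png 427 -281 32 36 1
```

```text
(32.0, 1.0) (array([ 426.26, -283.17,   32.65]), 120, np.float64(0.2))
(29.5, -1.0) (array([ 426.12, -283.58,   29.1 ]), 85, np.float64(0.4))
t 2.88 tcp [ 426.8 -288.3  193. ] gap 94.2 d [0.285 0.008 6.281] w [ 0.01 -0.05  0.41]
```

View pics/w2.png

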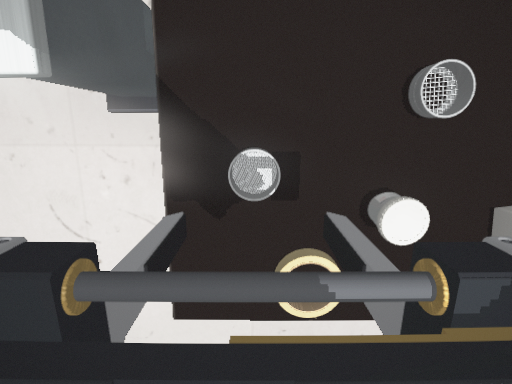

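The fine sieve is at (254,174), clear all round, and measures (426.2,-283.3). Descending.

Request:
send_rows([
  {"dx": 0.2,"dy": -0.02,"dz": 1,"wx": 0,"wy": 0,"wz": 0.4,"jaw": 94},
  {"dx": 0.2,"dy": -0.02,"dz": 2.5,"wx": 0,"wy": 0,"wz": 0.4,"jaw": 94},
  {"dx": 0.2,"dy": -0.02,"dz": 4,"wx": 0,"wy": 0,"wz": 0.4,"jaw": 94},
  {"dx": 0.2,"dy": -0.02,"dz": 5.5,"wx": 0,"wy": 0,"wz": 0.4,"jaw": 94},
  {"dx": 0.2,"dy": -0.02,"dz": 6.6,"wx": 0,"wy": 0,"wz": 0.4,"jaw": 94},
  {"dx": 0.2,"dy": -0.02,"dz": 7.24,"wx": 0,"wy": 0,"wz": 0.4,"jaw": 94},
  {"dx": 0.2,"dy": -0.02,"dz": 7.24,"wx": 0,"wy": 0,"wz": 0.4,"jaw": 94},
  {"dx": 0.2,"dy": -0.02,"dz": 7.24,"wx": 0,"wy": 0,"wz": 0.4,"jaw": 94},
])

```text
t: 3.88
position: [426.4, -285.3, 12.8]
eef_rot: [0.001, 0.708, 0.706, 0.0]
contact_force: [0.8, 0.2, 0.0]
finger_gap: 93.9
gripper_force: 0.0
```

```bash
python3 -c "
from h import *
need([426.2,-283.3,12])"
```

```text
t 3.88 tcp [ 426.4 -285.3   12.8] gap 93.9 d [ 0.079 -0.009  0.033] w [ 0.07  0.05 -0.13]
```

Request:
send_rows([
  {"dx": 0.08,"dy": 0,"dz": 0.03,"wx": 0,"wy": 0,"wz": 0,"jaw": 94},
  {"dx": 0.08,"dy": 0,"dz": 0.03,"wx": 0,"wy": 0,"wz": 0,"jaw": 56},
  {"dx": 0.08,"dy": 0,"dz": 0.03,"wx": 0,"wy": 0,"wz": 0,"jaw": 56},
  {"dx": 0.08,"dy": 0,"dz": 0.03,"wx": 0,"wy": 0,"wz": 0,"jaw": 56},
  {"dx": 0.08,"dy": 0,"dz": 0.03,"wx": 0,"wy": 0,"wz": 0,"jaw": 56},
  {"dx": 0.08,"dy": 0,"dz": 0.03,"wx": 0,"wy": 0,"wz": 0,"jaw": 56},
  {"dx": 0.08,"dy": 0,"dz": 0.03,"wx": 0,"wy": 0,"wz": 0,"jaw": 56},
  {"dx": 0.08,"dy": 0,"dz": 0.03,"wx": 0,"wy": 0,"wz": 0,"jaw": 56},
])

```text
t: 4.88
position: [425.9, -283.0, 11.3]
eef_rot: [0.0, 0.708, 0.706, 0.0]
contact_force: [0.7, 0.4, 2.9]
finger_gap: 64.1
gripper_force: 30.0
```

```bash
python3 -c "
from h import *
need([426.2,-283.3,12]);print(sense()['gripper_force'])"
```

```text
t 4.88 tcp [ 425.9 -283.    11.3] gap 64.1 d [-0.012  0.014 -0.028] w [ 0.01  0.01 -0.14]
30.00053307507187
```

Request:
send_rows([
  {"dx": 0,"dy": 0,"dz": -1,"wx": 0,"wy": 0,"wz": 0,"jaw": 56},
  {"dx": 0,"dy": 0,"dz": -2.5,"wx": 0,"wy": 0,"wz": 0,"jaw": 56},
  {"dx": 1,"dy": 0,"dz": -4.5,"wx": 0,"wy": 0,"wz": 0,"jaw": 56},
  {"dx": 2.5,"dy": 0,"dz": -6,"wx": 0,"wy": 0,"wz": 0,"jaw": 56},
  {"dx": 4.5,"dy": 0.1,"dz": -7,"wx": 0,"wy": 0,"wz": 0,"jaw": 56},
  {"dx": 6.7,"dy": 0.15,"dz": -7.2,"wx": 0,"wy": 0,"wz": 0,"jaw": 56},
  {"dx": 8.9,"dy": 0.2,"dz": -7.2,"wx": 0,"wy": 0,"wz": 0,"jaw": 56},
  {"dx": 11.1,"dy": 0.3,"dz": -7.2,"wx": 0,"wy": 0,"wz": 0,"jaw": 56},
])

```text
t: 5.88
position: [433.5, -3.7, 191.2]
eef_rot: [-0.0, 0.708, 0.706, 0.0]
contact_force: [0.5, 0.6, -1.0]
finger_gap: 64.4
gripper_force: 30.0
```

```bash
python3 -c "
from h import *
need([437,190,195])"
```

```text
t 5.88 tcp [433.5  -3.7 191.2] gap 64.4 d [ 7.747  0.119 -0.15 ] w [-0.   -0.01 -0.15]
```

Request:
send_rows([
  {"dx": 2.2,"dy": 0.05,"dz": 0,"wx": 0,"wy": 0,"wz": 0,"jaw": 56},
  {"dx": 4.4,"dy": 0.1,"dz": 0,"wx": 0,"wy": 0,"wz": 0,"jaw": 56},
  {"dx": 6.4,"dy": 0.1,"dz": 0,"wx": 0,"wy": 0,"wz": 0,"jaw": 56},
  {"dx": 7.6,"dy": 0.1,"dz": 0,"wx": 0,"wy": 0,"wz": 0,"jaw": 56},
  {"dx": 7.6,"dy": 0.1,"dz": 0,"wx": 0,"wy": 0,"wz": 0,"jaw": 56},
  {"dx": 7.6,"dy": 0.1,"dz": 0,"wx": 0,"wy": 0,"wz": 0,"jaw": 56},
  {"dx": 7.6,"dy": 0.1,"dz": 0,"wx": 0,"wy": 0,"wz": 0,"jaw": 56},
  {"dx": 7.6,"dy": 0.1,"dz": 0,"wx": 0,"wy": 0,"wz": 0,"jaw": 56},
])

```text
t: 6.88
position: [437.1, 183.5, 191.3]
eef_rot: [0.0, 0.709, 0.706, -0.0]
contact_force: [-0.3, 0.2, -1.9]
finger_gap: 64.4
gripper_force: 30.0
```

```bash
python3 look.py w3.png 437 242 62 48 1
python3 - <<'E'
from h import *
im=cv2.imread('pics/w3.png');C=cam('wrist')
x,y=map(int,proj(C,[437,242,84]));print(x,y)
c=im[max(0,y-50):y+110,x-70:x+70];cv2.imwrite('pics/w3c.png',cv2.resize(c,None,fx=3.75,fy=3.75,interpolation=cv2.INTER_CUBIC))
for r,p in((32,1),(32,-1),(29.5,1),(29.5,-1)):print(r,p,rad(im,C,[437,242],r,84,p,4))
E
```

```text
(62.0, 1.0) (array([437.39, 240.47,  60.67]), 104, np.float64(0.3))
253 131
32 1 (array([436.56, 247.62,  32.4 ]), 50, np.float64(0.83))
32 -1 (array([437.08, 240.23,  29.99]), 120, np.float64(0.01))
29.5 1 (array([436.85, 240.86,  26.78]), 116, np.float64(0.23))
29.5 -1 (array([437.15, 240.28,  29.94]), 114, np.float64(0.07))h.py:31: RuntimeWarning: Mean of empty slice.
  x0=[*P.mean(0),np.hypot(*(P-P.mean(0)).T).mean()]
  ret = ret.dtype.type(ret / rcount)
Traceback (most recent call last):
  File "look.py", line 5, in <module>
    for a in((r,pol),(r-2.5,-pol)): print(a,rad(im,C,[x,y],a[0],z,a[1],6))
                                            ~~~^^^^^^^^^^^^^^^^^^^^^^^^^^
  File "h.py", line 44, in rad
    P=np.array(P);x,res=circ(P,None);c=x[:2]
                        ~~~~^^^^^^^^
  File "h.py", line 31, in circ
    x0=[*P.mean(0),np.hypot(*(P-P.mean(0)).T).mean()]
       ^^^^^^^^^^^^^^^^^^^^^^^^^^^^^^^^^^^^^^^^^^^^^^
TypeError: Value after * must be an iterable, not numpy.float64
```

View pics/w3c.png

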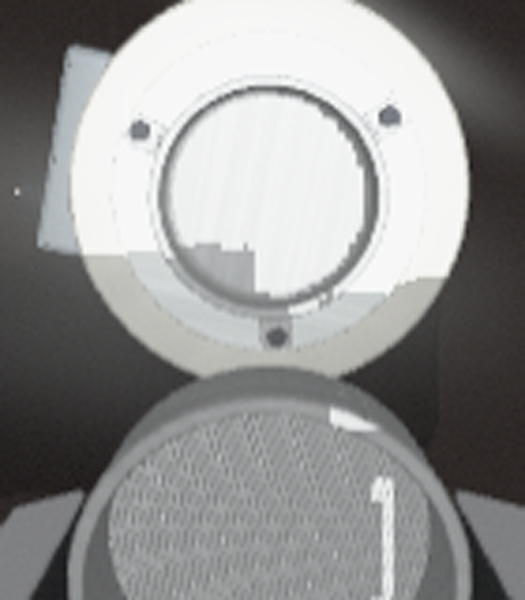

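Rim fit: centre (437.1,240.2), r 29.95, residual 0.01 mm. The sieve is held level below it. Next I hover above the pan.

```bash
python3 -c "
from h import *
need([437.1,240.5,105])"
```

```text
t 6.92 tcp [437.1 183.7 191.3] gap 64.0 d [ 2.273 -0.008  3.452] w [ 0.    0.   -0.24]
```

Request:
send_rows([
  {"dx": 1.2,"dy": 0,"dz": 0,"wx": 0,"wy": 0,"wz": -0.2,"jaw": 56},
  {"dx": 2.3,"dy": 0,"dz": 0,"wx": 0,"wy": 0,"wz": -0.2,"jaw": 56},
  {"dx": 2.3,"dy": 0,"dz": 0.5,"wx": 0,"wy": 0,"wz": -0.2,"jaw": 56},
  {"dx": 2.3,"dy": 0,"dz": 1.5,"wx": 0,"wy": 0,"wz": -0.2,"jaw": 56},
  {"dx": 2.3,"dy": 0,"dz": 2.5,"wx": 0,"wy": 0,"wz": -0.2,"jaw": 56},
  {"dx": 2.3,"dy": 0,"dz": 3.4,"wx": 0,"wy": 0,"wz": -0.2,"jaw": 56},
  {"dx": 2.3,"dy": 0,"dz": 3.4,"wx": 0,"wy": 0,"wz": -0.2,"jaw": 56},
  {"dx": 2.3,"dy": 0,"dz": 3.4,"wx": 0,"wy": 0,"wz": -0.2,"jaw": 56},
])

```text
t: 7.92
position: [437.6, 241.1, 106.6]
eef_rot: [0.0, 0.707, 0.707, 0.0]
contact_force: [-0.4, 0.1, -1.0]
finger_gap: 64.6
gripper_force: 30.0
```

```bash
python3 -c "
from h import *
need([437.1,240.5,87.3])"
```

```text
t 7.92 tcp [437.6 241.1 106.6] gap 64.6 d [-0.026 -0.018  0.773] w [ 0.03  0.01 -0.02]
```

Request:
send_rows([
  {"dx": -0.02,"dy": -0.02,"dz": 0.2,"wx": 0,"wy": 0,"wz": 0,"jaw": 56},
  {"dx": -0.02,"dy": -0.02,"dz": 0.35,"wx": 0,"wy": 0,"wz": 0,"jaw": 56},
  {"dx": -0.02,"dy": -0.02,"dz": 0.5,"wx": 0,"wy": 0,"wz": 0,"jaw": 56},
  {"dx": -0.02,"dy": -0.02,"dz": 0.6,"wx": 0,"wy": 0,"wz": 0,"jaw": 56},
  {"dx": -0.02,"dy": -0.02,"dz": 0.68,"wx": 0,"wy": 0,"wz": 0,"jaw": 56},
  {"dx": -0.02,"dy": -0.02,"dz": 0.75,"wx": 0,"wy": 0,"wz": 0,"jaw": 56},
  {"dx": -0.02,"dy": -0.02,"dz": 0.75,"wx": 0,"wy": 0,"wz": 0,"jaw": 56},
  {"dx": -0.02,"dy": -0.02,"dz": 0.75,"wx": 0,"wy": 0,"wz": 0,"jaw": 56},
])

```text
t: 8.93
position: [436.6, 241.5, 87.5]
eef_rot: [0.0, 0.707, 0.707, 0.0]
contact_force: [1.3, 0.4, -0.3]
finger_gap: 64.1
gripper_force: 30.0
```

```bash
python3 -c "
from h import *
need([437.1,240.5,87.3]);print(sense()['ft_torque'])"
```

```text
t 8.93 tcp [436.6 241.5  87.5] gap 64.1 d [-0.041  0.019  0.008] w [ 0.   -0.    0.06]
[-0.07555649  0.03354201  0.04222218]
```

Request:
send_rows([
  {"dx": 0,"dy": 0,"dz": 0.06,"wx": 0,"wy": 0,"wz": 0,"jaw": 56},
  {"dx": 0,"dy": 0,"dz": 0.06,"wx": 0,"wy": 0,"wz": 0,"jaw": 56},
])

```text
t: 9.18
position: [436.6, 241.6, 87.2]
eef_rot: [-0.0, 0.707, 0.707, 0.0]
contact_force: [-2.4, -1.3, 12.8]
finger_gap: 64.1
gripper_force: 30.0
```

Request:
send_rows([
  {"dx": 0,"dy": 0,"dz": -0.03,"wx": 0,"wy": 0,"wz": 0,"jaw": 94},
  {"dx": 0,"dy": 0,"dz": -0.03,"wx": 0,"wy": 0,"wz": 0,"jaw": 94},
  {"dx": 0,"dy": 0,"dz": -0.03,"wx": 0,"wy": 0,"wz": 0,"jaw": 94},
  {"dx": 0,"dy": 0,"dz": -0.03,"wx": 0,"wy": 0,"wz": 0,"jaw": 94},
  {"dx": 0,"dy": 0,"dz": -0.6,"wx": 0,"wy": 0,"wz": 0,"jaw": 94},
  {"dx": 0,"dy": 0,"dz": -2,"wx": 0,"wy": 0,"wz": 0,"jaw": 94},
  {"dx": 0,"dy": 0,"dz": -4,"wx": 0,"wy": 0,"wz": 0,"jaw": 94},
  {"dx": -1,"dy": 0,"dz": -5.5,"wx": 0,"wy": 0,"wz": 0,"jaw": 94},
])

```text
t: 10.18
position: [437.1, 217.9, 226.1]
eef_rot: [0.0, 0.706, 0.709, 0.001]
contact_force: [0.6, 0.1, -0.4]
finger_gap: 93.7
gripper_force: 0.0
```

```bash
python3 -c "
from h import *
need([651,-185,193])"
```

```text
t 10.18 tcp [437.1 217.9 226.1] gap 93.7 d [-16.154   8.487   1.314] w [ 0.12 -0.09  0.23]
```

Request:
send_rows([
  {"dx": -1.5,"dy": 0.8,"dz": 0,"wx": 0,"wy": 0,"wz": 0,"jaw": 94},
  {"dx": -3.5,"dy": 1.8,"dz": 0,"wx": 0,"wy": 0,"wz": 0,"jaw": 94},
  {"dx": -5.5,"dy": 2.9,"dz": 0.3,"wx": 0,"wy": 0,"wz": 0,"jaw": 94},
  {"dx": -7.5,"dy": 4.0,"dz": 0.6,"wx": 0,"wy": 0,"wz": 0,"jaw": 94},
  {"dx": -9.5,"dy": 5.0,"dz": 0.9,"wx": 0,"wy": 0,"wz": 0,"jaw": 94},
  {"dx": -11.5,"dy": 6.0,"dz": 1.2,"wx": 0,"wy": 0,"wz": 0,"jaw": 94},
  {"dx": -13.5,"dy": 7.1,"dz": 1.3,"wx": 0,"wy": 0,"wz": 0.2,"jaw": 94},
  {"dx": -15.3,"dy": 8.1,"dz": 1.3,"wx": 0,"wy": 0,"wz": 0.2,"jaw": 94},
])

```text
t: 11.18
position: [640.0, -167.8, 191.7]
eef_rot: [0.0, 0.708, 0.706, -0.0]
contact_force: [0.8, -0.2, 0.6]
finger_gap: 94.0
gripper_force: 0.0
```

Request:
send_rows([
  {"dx": -0.8,"dy": 0.4,"dz": 0,"wx": 0,"wy": 0,"wz": 0,"jaw": 94},
  {"dx": -0.8,"dy": 0.4,"dz": 0,"wx": 0,"wy": 0,"wz": 0,"jaw": 94},
  {"dx": -0.8,"dy": 0.4,"dz": 0,"wx": 0,"wy": 0,"wz": 0,"jaw": 94},
  {"dx": -0.8,"dy": 0.4,"dz": 0,"wx": 0,"wy": 0,"wz": 0,"jaw": 94},
  {"dx": -0.8,"dy": 0.4,"dz": 0,"wx": 0,"wy": 0,"wz": 0,"jaw": 94},
])

```text
t: 11.8
position: [649.4, -184.4, 191.3]
eef_rot: [-0.0, 0.707, 0.707, 0.0]
contact_force: [0.5, -0.0, -0.3]
finger_gap: 94.2
gripper_force: 0.0
```

```bash
python3 look.py w4.png 651 -178 32 36 1
```

```text
(32.0, 1.0) (array([ 650.07, -179.43,   32.66]), 120, np.float64(0.2))
(29.5, -1.0) (array([ 649.9 , -179.95,   29.09]), 100, np.float64(0.5))
t 11.85 tcp [ 649.4 -184.8  191.2] gap 94.4 d [0.269 0.061 6.208] w [ 0.01 -0.02 -0.08]
```

View pics/w4.png

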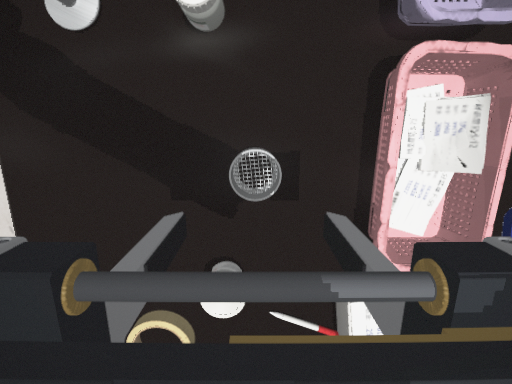

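The medium sieve is at (255,175), clear of the pink basket and the cup. Descending.

Request:
send_rows([
  {"dx": 0.2,"dy": 0.02,"dz": 1,"wx": 0,"wy": 0,"wz": 0,"jaw": 94},
  {"dx": 0.2,"dy": 0.02,"dz": 2.5,"wx": 0,"wy": 0,"wz": 0,"jaw": 94},
  {"dx": 0.2,"dy": 0.02,"dz": 4,"wx": 0,"wy": 0,"wz": 0,"jaw": 94},
  {"dx": 0.2,"dy": 0.02,"dz": 5.5,"wx": 0,"wy": 0,"wz": 0,"jaw": 94},
  {"dx": 0.2,"dy": 0.02,"dz": 6.6,"wx": 0,"wy": 0,"wz": 0,"jaw": 94},
  {"dx": 0.2,"dy": 0.02,"dz": 7.15,"wx": 0,"wy": 0,"wz": 0,"jaw": 94},
  {"dx": 0.2,"dy": 0.02,"dz": 7.15,"wx": 0,"wy": 0,"wz": 0,"jaw": 94},
  {"dx": 0.2,"dy": 0.02,"dz": 7.15,"wx": 0,"wy": 0,"wz": 0,"jaw": 94},
])

```text
t: 12.85
position: [650.9, -181.2, 13.5]
eef_rot: [0.001, 0.708, 0.706, 0.0]
contact_force: [0.1, 0.1, 0.4]
finger_gap: 93.6
gripper_force: 0.0
```

```bash
python3 -c "
from h import *
need([650,-179.7,11.5])"
```

```text
t 12.85 tcp [ 650.9 -181.2   13.5] gap 93.6 d [ 0.058 -0.038  0.08 ] w [ 0.11  0.04 -0.13]
```

Request:
send_rows([
  {"dx": 0.06,"dy": -0.03,"dz": 0.06,"wx": 0,"wy": 0,"wz": 0,"jaw": 94},
  {"dx": 0.06,"dy": -0.03,"dz": 0.06,"wx": 0,"wy": 0,"wz": 0,"jaw": 56},
  {"dx": 0.06,"dy": -0.03,"dz": 0.06,"wx": 0,"wy": 0,"wz": 0,"jaw": 56},
  {"dx": 0.06,"dy": -0.03,"dz": 0.06,"wx": 0,"wy": 0,"wz": 0,"jaw": 56},
  {"dx": 0.06,"dy": -0.03,"dz": 0.06,"wx": 0,"wy": 0,"wz": 0,"jaw": 56},
  {"dx": 0.06,"dy": -0.03,"dz": 0.06,"wx": 0,"wy": 0,"wz": 0,"jaw": 56},
  {"dx": 0.06,"dy": -0.03,"dz": 0.06,"wx": 0,"wy": 0,"wz": 0,"jaw": 56},
])

```text
t: 13.72
position: [649.3, -179.3, 10.8]
eef_rot: [0.0, 0.708, 0.706, 0.0]
contact_force: [0.1, 0.2, 1.3]
finger_gap: 64.0
gripper_force: 30.0
```

```bash
python3 -c "
from h import *
need([437.1,185,215])"
```

```text
t 13.72 tcp [ 649.3 -179.3   10.8] gap 64.0 d [14.552 -8.524 -8.171] w [ 0.02  0.   -0.14]
```

Request:
send_rows([
  {"dx": 0,"dy": 0,"dz": -1,"wx": 0,"wy": 0,"wz": 0,"jaw": 56},
  {"dx": 0,"dy": 0,"dz": -2.5,"wx": 0,"wy": 0,"wz": 0,"jaw": 56},
  {"dx": 0.7,"dy": -0.5,"dz": -4.5,"wx": 0,"wy": 0,"wz": 0,"jaw": 56},
  {"dx": 2.2,"dy": -1.4,"dz": -6,"wx": 0,"wy": 0,"wz": 0,"jaw": 56},
  {"dx": 4.1,"dy": -2.5,"dz": -7,"wx": 0,"wy": 0,"wz": 0,"jaw": 56},
  {"dx": 6,"dy": -3.6,"dz": -7.8,"wx": 0,"wy": 0,"wz": 0,"jaw": 56},
  {"dx": 7.9,"dy": -4.7,"dz": -8.1,"wx": 0,"wy": 0,"wz": 0,"jaw": 56},
  {"dx": 9.8,"dy": -5.8,"dz": -8.1,"wx": 0,"wy": 0,"wz": 0,"jaw": 56},
])

```text
t: 14.72
position: [504.0, 67.6, 213.8]
eef_rot: [0.0, 0.708, 0.706, 0.001]
contact_force: [0.7, 0.9, -1.8]
finger_gap: 64.0
gripper_force: 30.0
```

```bash
python3 -c "
from h import *
need([437.1,185,215])"
```

```text
t 14.72 tcp [504.   67.6 213.8] gap 64.0 d [ 4.688 -2.688 -0.049] w [ 0.06 -0.04 -0.15]
```

Request:
send_rows([
  {"dx": 1.8,"dy": -1.0,"dz": 0,"wx": 0,"wy": 0,"wz": 0,"jaw": 56},
  {"dx": 3.5,"dy": -2.0,"dz": 0,"wx": 0,"wy": 0,"wz": 0,"jaw": 56},
  {"dx": 4.6,"dy": -2.65,"dz": 0,"wx": 0,"wy": 0,"wz": 0,"jaw": 56},
  {"dx": 4.6,"dy": -2.65,"dz": 0,"wx": 0,"wy": 0,"wz": 0,"jaw": 56},
  {"dx": 4.6,"dy": -2.65,"dz": 0,"wx": 0,"wy": 0,"wz": 0,"jaw": 56},
  {"dx": 4.6,"dy": -2.65,"dz": 0,"wx": 0,"wy": 0,"wz": 0,"jaw": 56},
])

```text
t: 15.48
position: [439.5, 179.9, 213.3]
eef_rot: [0.0, 0.709, 0.705, -0.0]
contact_force: [-0.8, -0.4, -0.8]
finger_gap: 63.9
gripper_force: 30.0
```

Run:
```python
from h import *
C=cam('wrist');im=snap('wrist','w5.png')
x,y=map(int,proj(C,[437,241,112]));print(x,y)
c=im[max(0,y-50):y+110,x-70:x+70];cv2.imwrite('pics/w5c.png',cv2.resize(c,None,fx=3.75,fy=3.75,interpolation=cv2.INTER_CUBIC))
for r,p in((32,1),(32,-1),(29.5,1),(29.5,-1)):
  try:print(r,p,rad(im,C,[437,241],r,112,p,4))
  except Exception as e:print(r,p,'x')
need([437.1,240.7,133])
```

```text
251 129
32 1 (array([437.4 , 241.9 ,  32.66]), 18, np.float64(0.35))
32 -1 (array([436.82, 241.41,  29.9 ]), 120, np.float64(0.11))
29.5 1 (array([436.72, 241.85,  26.75]), 110, np.float64(0.25))
29.5 -1 (array([436.81, 241.42,  29.89]), 120, np.float64(0.12))
t 15.53 tcp [439.5 180.  213.2] gap 64.1 d [ 2.428 -0.107  3.209] w [ 0.02  0.02 -0.28]
```

View pics/w5c.png

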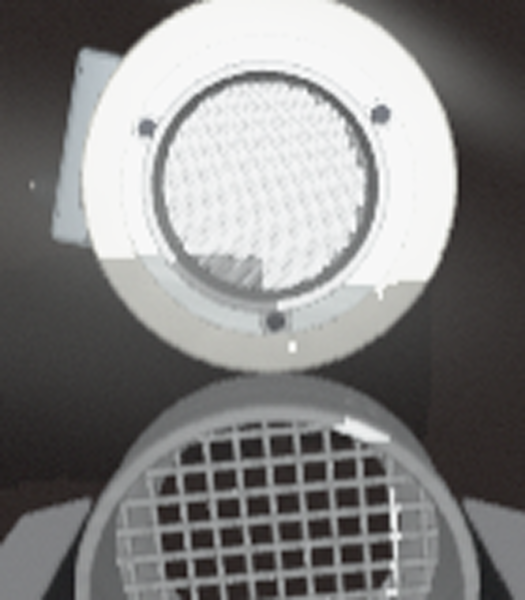

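The fine sieve sits level in the pan (rim fit centre (436.8,241.4), r 29.9 at z=112), and the medium sieve is held level. Hovering.

Request:
send_rows([
  {"dx": 1.2,"dy": -0.1,"dz": 0,"wx": 0,"wy": 0,"wz": -0.2,"jaw": 56},
  {"dx": 2.4,"dy": -0.12,"dz": 0,"wx": 0,"wy": 0,"wz": -0.2,"jaw": 56},
  {"dx": 2.45,"dy": -0.12,"dz": 0.5,"wx": 0,"wy": 0,"wz": -0.2,"jaw": 56},
  {"dx": 2.45,"dy": -0.12,"dz": 1.5,"wx": 0,"wy": 0,"wz": -0.2,"jaw": 56},
  {"dx": 2.45,"dy": -0.12,"dz": 2.5,"wx": 0,"wy": 0,"wz": -0.2,"jaw": 56},
  {"dx": 2.45,"dy": -0.12,"dz": 3.2,"wx": 0,"wy": 0,"wz": -0.2,"jaw": 56},
  {"dx": 2.45,"dy": -0.12,"dz": 3.2,"wx": 0,"wy": 0,"wz": -0.2,"jaw": 56},
  {"dx": 2.45,"dy": -0.12,"dz": 3.2,"wx": 0,"wy": 0,"wz": -0.2,"jaw": 56},
])

```text
t: 16.52
position: [436.6, 241.5, 133.5]
eef_rot: [0.0, 0.707, 0.707, 0.0]
contact_force: [-0.5, -0.4, -1.5]
finger_gap: 64.5
gripper_force: 30.0
```

```bash
python3 -c "
from h import *
need([436.8,241.8,115])"
```

```text
t 16.52 tcp [436.6 241.5 133.5] gap 64.5 d [0.01  0.008 0.742] w [ 0.03  0.01 -0.03]
```

Request:
send_rows([
  {"dx": 0,"dy": 0,"dz": 0.2,"wx": 0,"wy": 0,"wz": 0,"jaw": 56},
  {"dx": 0,"dy": 0,"dz": 0.35,"wx": 0,"wy": 0,"wz": 0,"jaw": 56},
  {"dx": 0,"dy": 0,"dz": 0.5,"wx": 0,"wy": 0,"wz": 0,"jaw": 56},
  {"dx": 0,"dy": 0,"dz": 0.6,"wx": 0,"wy": 0,"wz": 0,"jaw": 56},
  {"dx": 0,"dy": 0,"dz": 0.66,"wx": 0,"wy": 0,"wz": 0,"jaw": 56},
  {"dx": 0,"dy": 0,"dz": 0.72,"wx": 0,"wy": 0,"wz": 0,"jaw": 56},
  {"dx": 0,"dy": 0,"dz": 0.74,"wx": 0,"wy": 0,"wz": 0,"jaw": 56},
  {"dx": 0,"dy": 0,"dz": 0.74,"wx": 0,"wy": 0,"wz": 0,"jaw": 56},
])

```text
t: 17.52
position: [436.1, 242.5, 114.8]
eef_rot: [0.0, 0.707, 0.707, 0.0]
contact_force: [-0.3, -0.2, -1.0]
finger_gap: 63.7
gripper_force: 30.0
```

Request:
send_rows([
  {"dx": 0,"dy": 0,"dz": 0.05,"wx": 0,"wy": 0,"wz": 0,"jaw": 56},
  {"dx": 0,"dy": 0,"dz": 0.05,"wx": 0,"wy": 0,"wz": 0,"jaw": 56},
  {"dx": 0,"dy": 0,"dz": 0.05,"wx": 0,"wy": 0,"wz": 0,"jaw": 56},
])

```text
t: 17.9
position: [436.1, 242.6, 114.6]
eef_rot: [-0.0, 0.707, 0.707, 0.0]
contact_force: [-2.6, -0.8, 11.8]
finger_gap: 64.1
gripper_force: 30.0
```

Request:
send_rows([
  {"dx": 0,"dy": 0,"dz": -0.03,"wx": 0,"wy": 0,"wz": 0,"jaw": 94},
  {"dx": 0,"dy": 0,"dz": -0.03,"wx": 0,"wy": 0,"wz": 0,"jaw": 94},
  {"dx": 0,"dy": 0,"dz": -0.03,"wx": 0,"wy": 0,"wz": 0,"jaw": 94},
  {"dx": 0,"dy": 0,"dz": -0.03,"wx": 0,"wy": 0,"wz": 0,"jaw": 94},
  {"dx": 0,"dy": 0,"dz": -0.6,"wx": 0,"wy": 0,"wz": 0,"jaw": 94},
  {"dx": 0,"dy": 0,"dz": -2,"wx": 0,"wy": 0,"wz": 0,"jaw": 94},
  {"dx": 0,"dy": 0,"dz": -3.2,"wx": 0,"wy": 0,"wz": 0,"jaw": 94},
  {"dx": -0.8,"dy": 1.5,"dz": -3.5,"wx": 0,"wy": 0,"wz": 0,"jaw": 94},
])

```text
t: 18.9
position: [472.8, 225.3, 203.6]
eef_rot: [-0.001, 0.705, 0.709, 0.002]
contact_force: [-0.1, 0.1, -0.1]
finger_gap: 94.1
gripper_force: 0.0
```

```bash
python3 -c "
from h import *
need([667,124,193])"
```

```text
t 18.9 tcp [472.8 225.3 203.6] gap 94.1 d [-4.106  7.741  0.419] w [ 0.06 -0.19  0.39]
```

Request:
send_rows([
  {"dx": -1.0,"dy": 1.9,"dz": 0.1,"wx": 0,"wy": 0,"wz": 0,"jaw": 94},
  {"dx": -2.0,"dy": 3.8,"dz": 0.2,"wx": 0,"wy": 0,"wz": 0,"jaw": 94},
  {"dx": -3.0,"dy": 5.7,"dz": 0.3,"wx": 0,"wy": 0,"wz": 0.3,"jaw": 94},
  {"dx": -3.9,"dy": 7.2,"dz": 0.4,"wx": 0,"wy": 0,"wz": 0.3,"jaw": 94},
  {"dx": -4.1,"dy": 7.6,"dz": 0.4,"wx": 0,"wy": 0,"wz": 0.3,"jaw": 94},
  {"dx": -4.1,"dy": 7.6,"dz": 0.4,"wx": 0,"wy": 0,"wz": 0.3,"jaw": 94},
  {"dx": -4.1,"dy": 7.6,"dz": 0.4,"wx": 0,"wy": 0,"wz": 0.3,"jaw": 94},
  {"dx": -4.1,"dy": 7.6,"dz": 0.4,"wx": 0,"wy": 0,"wz": 0.3,"jaw": 94},
])

```text
t: 19.9
position: [662.7, 121.8, 191.4]
eef_rot: [-0.0, 0.708, 0.706, 0.0]
contact_force: [-0.1, -0.0, -0.2]
finger_gap: 94.1
gripper_force: 0.0
```

```bash
python3 look.py w6.png 666 129 32 36 1
```

```text
(32.0, 1.0) (array([665.98, 127.25,  32.73]), 120, np.float64(0.24))
(29.5, -1.0) (array([666.39, 126.36,  28.89]), 96, np.float64(0.66))
t 19.95 tcp [662.9 121.6 191.3] gap 93.9 d [0.293 0.126 6.213] w [-0.01 -0.04 -0.15]
```

View pics/w6.png

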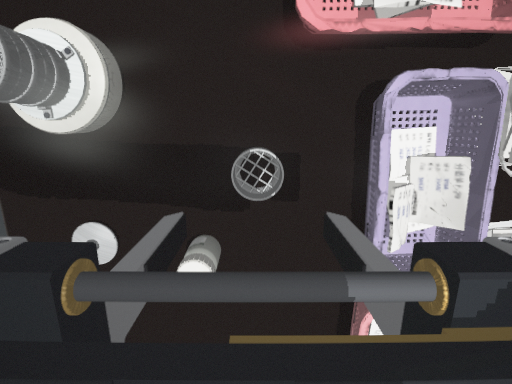

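The coarse sieve is at (258,174), with the jar at (203,250) and the basket clear. Descending.

Request:
send_rows([
  {"dx": 0.21,"dy": 0.12,"dz": 1,"wx": 0,"wy": 0,"wz": 0,"jaw": 94},
  {"dx": 0.21,"dy": 0.12,"dz": 2.5,"wx": 0,"wy": 0,"wz": 0,"jaw": 94},
  {"dx": 0.21,"dy": 0.12,"dz": 4,"wx": 0,"wy": 0,"wz": 0,"jaw": 94},
  {"dx": 0.21,"dy": 0.12,"dz": 5.5,"wx": 0,"wy": 0,"wz": 0,"jaw": 94},
  {"dx": 0.21,"dy": 0.12,"dz": 6.6,"wx": 0,"wy": 0,"wz": 0,"jaw": 94},
  {"dx": 0.21,"dy": 0.12,"dz": 7.15,"wx": 0,"wy": 0,"wz": 0,"jaw": 94},
  {"dx": 0.21,"dy": 0.12,"dz": 7.15,"wx": 0,"wy": 0,"wz": 0,"jaw": 94},
  {"dx": 0.21,"dy": 0.12,"dz": 7.15,"wx": 0,"wy": 0,"wz": 0,"jaw": 94},
])

```text
t: 20.95
position: [667.7, 125.6, 13.6]
eef_rot: [0.001, 0.709, 0.706, 0.001]
contact_force: [-0.4, -0.7, -0.3]
finger_gap: 94.1
gripper_force: 0.0
```

```bash
python3 -c "
from h import *
need([666.1,127,11.5])"
```

```text
t 20.95 tcp [667.7 125.6  13.6] gap 94.1 d [ 0.054 -0.063  0.082] w [ 0.12 -0.02 -0.23]
```

Request:
send_rows([
  {"dx": 0.06,"dy": -0.05,"dz": 0.06,"wx": 0,"wy": 0,"wz": 0,"jaw": 94},
  {"dx": 0.06,"dy": -0.05,"dz": 0.06,"wx": 0,"wy": 0,"wz": 0,"jaw": 56},
  {"dx": 0.06,"dy": -0.05,"dz": 0.06,"wx": 0,"wy": 0,"wz": 0,"jaw": 56},
  {"dx": 0.06,"dy": -0.05,"dz": 0.06,"wx": 0,"wy": 0,"wz": 0,"jaw": 56},
  {"dx": 0.06,"dy": -0.05,"dz": 0.06,"wx": 0,"wy": 0,"wz": 0,"jaw": 56},
  {"dx": 0.06,"dy": -0.05,"dz": 0.06,"wx": 0,"wy": 0,"wz": 0,"jaw": 56},
  {"dx": 0.06,"dy": -0.05,"dz": 0.06,"wx": 0,"wy": 0,"wz": 0,"jaw": 56},
])

```text
t: 21.82
position: [665.5, 126.9, 10.8]
eef_rot: [0.0, 0.709, 0.706, 0.0]
contact_force: [0.1, 0.9, 1.7]
finger_gap: 64.2
gripper_force: 30.0
```

```bash
python3 -c "
from h import *
need([437.1,185,242])"
```

```text
t 21.82 tcp [665.5 126.9  10.8] gap 64.2 d [ 2.285 -9.146 -9.25 ] w [ 0.01  0.   -0.25]
```

Request:
send_rows([
  {"dx": 0,"dy": 0,"dz": -1,"wx": 0,"wy": 0,"wz": 0,"jaw": 56},
  {"dx": 0,"dy": 0,"dz": -2.5,"wx": 0,"wy": 0,"wz": 0,"jaw": 56},
  {"dx": 0,"dy": 0,"dz": -4.5,"wx": 0,"wy": 0,"wz": 0,"jaw": 56},
  {"dx": 0.3,"dy": -1.2,"dz": -6.3,"wx": 0,"wy": 0,"wz": 0,"jaw": 56},
  {"dx": 0.8,"dy": -2.7,"dz": -7.8,"wx": 0,"wy": 0,"wz": 0,"jaw": 56},
  {"dx": 1.2,"dy": -4.5,"dz": -8.8,"wx": 0,"wy": 0,"wz": 0,"jaw": 56},
  {"dx": 1.7,"dy": -6.6,"dz": -9.2,"wx": 0,"wy": 0,"wz": 0,"jaw": 56},
  {"dx": 2.2,"dy": -8.4,"dz": -9.2,"wx": 0,"wy": 0,"wz": 0,"jaw": 56},
])

```text
t: 22.82
position: [453.9, 183.3, 241.3]
eef_rot: [-0.0, 0.709, 0.706, 0.001]
contact_force: [1.2, 0.6, -0.1]
finger_gap: 64.3
gripper_force: 30.0
```

Request:
send_rows([
  {"dx": 0.1,"dy": -0.7,"dz": 0,"wx": 0,"wy": 0,"wz": -0.2,"jaw": 56},
  {"dx": 0.1,"dy": -0.7,"dz": 0,"wx": 0,"wy": 0,"wz": -0.2,"jaw": 56},
  {"dx": 0.1,"dy": -0.7,"dz": 0,"wx": 0,"wy": 0,"wz": -0.2,"jaw": 56},
  {"dx": 0.1,"dy": -0.7,"dz": 0,"wx": 0,"wy": 0,"wz": -0.2,"jaw": 56},
  {"dx": 0.1,"dy": -0.7,"dz": 0,"wx": 0,"wy": 0,"wz": -0.2,"jaw": 56},
])

```text
t: 23.45
position: [439.0, 184.9, 240.5]
eef_rot: [0.0, 0.708, 0.706, -0.0]
contact_force: [-0.0, -0.5, -1.2]
finger_gap: 64.2
gripper_force: 30.0
```

```bash
cat > rim.py <<'E'
import sys
from h import *
f=sys.argv[1];z=float(sys.argv[2])
C=cam('wrist');im=snap('wrist',f+'.png')
x,y=map(int,proj(C,[437,241,z]));print(x,y)
c=im[max(0,y-50):y+110,x-70:x+70];cv2.imwrite('pics/'+f+'c.png',cv2.resize(c,None,fx=3.75,fy=3.75,interpolation=cv2.INTER_CUBIC))
for r,p in((32,1),(32,-1),(29.5,1),(29.5,-1)):
  try:print(r,p,rad(im,C,[437,241],r,z,p,4))
  except Exception as e:print(r,p,'x')
need([437,241.5,z+21])
E
python3 rim.py w7 140
```

```text
252 134
32 1 (array([439.07, 240.82,  30.06]), 57, np.float64(0.54))
32 -1 (array([436.24, 242.35,  29.94]), 119, np.float64(0.07))
29.5 1 (array([436.13, 243.13,  26.74]), 115, np.float64(0.24))
29.5 -1 (array([436.24, 242.41,  29.92]), 120, np.float64(0.09))
t 23.5 tcp [438.7 185.  240.5] gap 64.4 d [ 2.261 -0.074  3.18 ] w [ 0.    0.03 -0.1 ]
```

View pics/w7c.png

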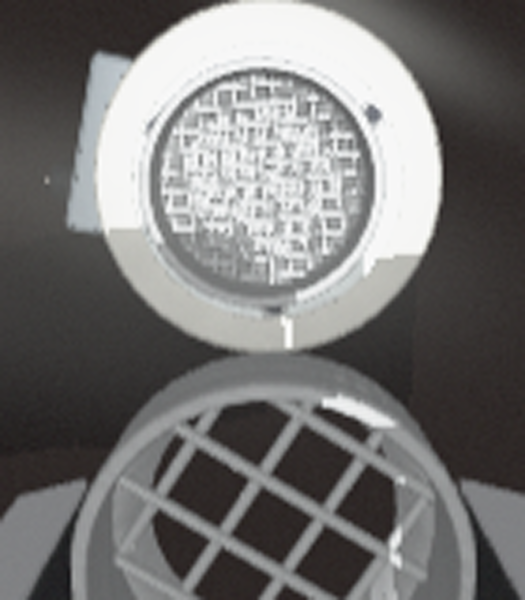

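The medium sieve is seated (rim centre (436.2,242.4), r 29.9 at z=140) and the coarse one is held level. Hovering.

Request:
send_rows([
  {"dx": 1.2,"dy": -0.1,"dz": 0,"wx": 0,"wy": 0,"wz": -0.1,"jaw": 56},
  {"dx": 2.28,"dy": -0.1,"dz": 0,"wx": 0,"wy": 0,"wz": -0.1,"jaw": 56},
  {"dx": 2.28,"dy": -0.1,"dz": 0.5,"wx": 0,"wy": 0,"wz": -0.1,"jaw": 56},
  {"dx": 2.28,"dy": -0.1,"dz": 1.5,"wx": 0,"wy": 0,"wz": -0.1,"jaw": 56},
  {"dx": 2.28,"dy": -0.1,"dz": 2.5,"wx": 0,"wy": 0,"wz": -0.1,"jaw": 56},
  {"dx": 2.28,"dy": -0.1,"dz": 3.17,"wx": 0,"wy": 0,"wz": -0.1,"jaw": 56},
  {"dx": 2.28,"dy": -0.1,"dz": 3.17,"wx": 0,"wy": 0,"wz": -0.1,"jaw": 56},
  {"dx": 2.28,"dy": -0.1,"dz": 3.17,"wx": 0,"wy": 0,"wz": -0.1,"jaw": 56},
])

```text
t: 24.5
position: [436.2, 241.7, 161.8]
eef_rot: [0.0, 0.707, 0.707, 0.0]
contact_force: [-0.1, -0.4, -0.2]
finger_gap: 64.4
gripper_force: 30.0
```

```bash
python3 -c "
from h import *
need([436.3,242.2,143])"
```

```text
t 24.5 tcp [436.2 241.7 161.8] gap 64.4 d [0.021 0.005 0.75 ] w [ 0.03  0.01 -0.  ]
```

Request:
send_rows([
  {"dx": 0,"dy": 0,"dz": 0.2,"wx": 0,"wy": 0,"wz": 0,"jaw": 56},
  {"dx": 0,"dy": 0,"dz": 0.35,"wx": 0,"wy": 0,"wz": 0,"jaw": 56},
  {"dx": 0,"dy": 0,"dz": 0.5,"wx": 0,"wy": 0,"wz": 0,"jaw": 56},
  {"dx": 0,"dy": 0,"dz": 0.6,"wx": 0,"wy": 0,"wz": 0,"jaw": 56},
  {"dx": 0,"dy": 0,"dz": 0.66,"wx": 0,"wy": 0,"wz": 0,"jaw": 56},
  {"dx": 0,"dy": 0,"dz": 0.72,"wx": 0,"wy": 0,"wz": 0,"jaw": 56},
  {"dx": 0,"dy": 0,"dz": 0.74,"wx": 0,"wy": 0,"wz": 0,"jaw": 56},
  {"dx": 0,"dy": 0,"dz": 0.74,"wx": 0,"wy": 0,"wz": 0,"jaw": 56},
])

```text
t: 25.5
position: [435.7, 242.5, 143.0]
eef_rot: [-0.0, 0.707, 0.707, 0.0]
contact_force: [-0.8, -0.4, -1.1]
finger_gap: 64.4
gripper_force: 30.0
```

Request:
send_rows([
  {"dx": 0,"dy": 0,"dz": 0.05,"wx": 0,"wy": 0,"wz": 0,"jaw": 56},
  {"dx": 0,"dy": 0,"dz": 0.05,"wx": 0,"wy": 0,"wz": 0,"jaw": 56},
  {"dx": 0,"dy": 0,"dz": 0.05,"wx": 0,"wy": 0,"wz": 0,"jaw": 56},
])

```text
t: 25.88
position: [435.9, 242.5, 142.6]
eef_rot: [-0.0, 0.707, 0.707, 0.0]
contact_force: [-1.9, -1.6, 8.5]
finger_gap: 64.1
gripper_force: 30.0
```

Request:
send_rows([
  {"dx": 0,"dy": 0,"dz": -0.03,"wx": 0,"wy": 0,"wz": 0,"jaw": 94},
  {"dx": 0,"dy": 0,"dz": -0.03,"wx": 0,"wy": 0,"wz": 0,"jaw": 94},
  {"dx": 0,"dy": 0,"dz": -0.03,"wx": 0,"wy": 0,"wz": 0,"jaw": 94},
  {"dx": 0,"dy": 0,"dz": -0.03,"wx": 0,"wy": 0,"wz": 0,"jaw": 94},
  {"dx": 0,"dy": 0,"dz": -0.6,"wx": 0,"wy": 0,"wz": 0,"jaw": 94},
  {"dx": 0,"dy": 0,"dz": -2,"wx": 0,"wy": 0,"wz": 0,"jaw": 94},
  {"dx": -1,"dy": 0,"dz": -3,"wx": 0,"wy": 0,"wz": 0,"jaw": 94},
  {"dx": -3,"dy": 0,"dz": -3,"wx": 0,"wy": 0,"wz": 0,"jaw": 94},
])

```text
t: 26.88
position: [437.6, 168.7, 219.2]
eef_rot: [0.001, 0.705, 0.709, 0.003]
contact_force: [0.6, -1.6, -0.6]
finger_gap: 94.1
gripper_force: 0.0
```

```bash
python3 -c "
from h import *
need([437,20,170])"
```

```text
t 26.88 tcp [437.6 168.7 219.2] gap 94.1 d [-5.954 -0.067  1.951] w [ 0.29 -0.16  0.3 ]
```

Request:
send_rows([
  {"dx": -2,"dy": 0,"dz": 0.6,"wx": 0,"wy": 0,"wz": 0,"jaw": 94},
  {"dx": -4,"dy": 0,"dz": 1.2,"wx": 0,"wy": 0,"wz": 0,"jaw": 94},
  {"dx": -5.4,"dy": -0.05,"dz": 1.8,"wx": 0,"wy": 0,"wz": 0,"jaw": 94},
  {"dx": -5.8,"dy": -0.05,"dz": 1.95,"wx": 0,"wy": 0,"wz": 0,"jaw": 94},
  {"dx": -5.8,"dy": -0.05,"dz": 1.95,"wx": 0,"wy": 0,"wz": 0,"jaw": 94},
  {"dx": -5.8,"dy": -0.05,"dz": 1.95,"wx": 0,"wy": 0,"wz": 0,"jaw": 94},
  {"dx": -5.8,"dy": -0.05,"dz": 1.95,"wx": 0,"wy": 0,"wz": 0,"jaw": 94},
])

```text
t: 27.75
position: [435.0, 23.8, 168.3]
eef_rot: [0.0, 0.706, 0.708, 0.0]
contact_force: [-0.2, -0.7, 0.5]
finger_gap: 94.2
gripper_force: 0.0
```

Run:
```python
from h import *
C=cam('wrist');im=snap('wrist','w8.png')
print(rad(im,C,[436.5,26.5],32,10.5,1,6))
for p in(1,-1):
  try: print('knob',rad(im,C,[436.5,26.5],9,35,p,3))
  except Exception: print('x')
need([436.5,26.5,14])
```

```text
(array([435.77,  24.52,  32.27]), 120, np.float64(0.25))
knob (array([435.53,  27.05,   6.27]), 29, np.float64(0.18))
knob (array([435.46,  26.47,   9.79]), 72, np.float64(0.27))
t 27.8 tcp [434.9  23.6 168.2] gap 93.7 d [0.114 0.06  6.168] w [ 0.03 -0.02  0.18]
```

View pics/w8.png

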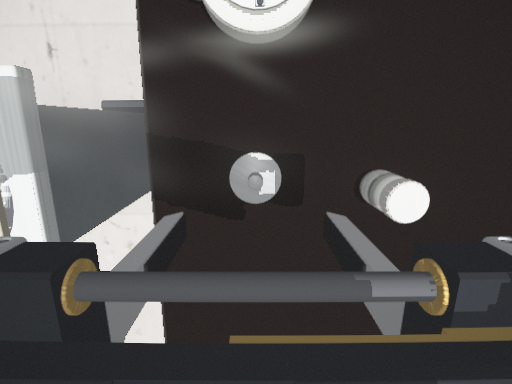

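The lid is at (255,178), measured centre (435.8,24.5), with the jar at (395,195) clear.

Request:
send_rows([
  {"dx": 0.04,"dy": 0.03,"dz": 1,"wx": 0,"wy": 0,"wz": 0.1,"jaw": 90},
  {"dx": 0.04,"dy": 0.03,"dz": 2.5,"wx": 0,"wy": 0,"wz": 0.1,"jaw": 80},
  {"dx": 0.04,"dy": 0.03,"dz": 4,"wx": 0,"wy": 0,"wz": 0.1,"jaw": 70},
  {"dx": 0.04,"dy": 0.03,"dz": 5.2,"wx": 0,"wy": 0,"wz": 0.1,"jaw": 60},
  {"dx": 0.04,"dy": 0.03,"dz": 5.9,"wx": 0,"wy": 0,"wz": 0.1,"jaw": 50},
  {"dx": 0.04,"dy": 0.03,"dz": 6.05,"wx": 0,"wy": 0,"wz": 0.1,"jaw": 40},
  {"dx": 0.04,"dy": 0.03,"dz": 6.05,"wx": 0,"wy": 0,"wz": 0.1,"jaw": 40},
  {"dx": 0.04,"dy": 0.03,"dz": 6.05,"wx": 0,"wy": 0,"wz": 0.1,"jaw": 40},
])

```text
t: 28.8
position: [436.0, 23.7, 17.4]
eef_rot: [0.001, 0.707, 0.707, 0.001]
contact_force: [-0.9, -0.1, 0.6]
finger_gap: 40.2
gripper_force: 0.0
```

```bash
python3 -c "
from h import *
need([435.8,24.7,14.5])"
```

```text
t 28.8 tcp [436.   23.7  17.4] gap 40.2 d [ 0.041 -0.01   0.116] w [ 0.08 -0.   -0.01]
```

Request:
send_rows([
  {"dx": 0.04,"dy": -0.01,"dz": 0.08,"wx": 0,"wy": 0,"wz": 0,"jaw": 40},
  {"dx": 0.04,"dy": -0.01,"dz": 0.08,"wx": 0,"wy": 0,"wz": 0,"jaw": 10},
  {"dx": 0.04,"dy": -0.01,"dz": 0.08,"wx": 0,"wy": 0,"wz": 0,"jaw": 10},
  {"dx": 0.04,"dy": -0.01,"dz": 0.08,"wx": 0,"wy": 0,"wz": 0,"jaw": 10},
  {"dx": 0.04,"dy": -0.01,"dz": 0.08,"wx": 0,"wy": 0,"wz": 0,"jaw": 10},
  {"dx": 0.04,"dy": -0.01,"dz": 0.08,"wx": 0,"wy": 0,"wz": 0,"jaw": 10},
  {"dx": 0.04,"dy": -0.01,"dz": 0.08,"wx": 0,"wy": 0,"wz": 0,"jaw": 10},
])

```text
t: 29.68
position: [435.3, 24.5, 14.8]
eef_rot: [0.0, 0.707, 0.707, 0.0]
contact_force: [0.2, 0.1, 2.8]
finger_gap: 17.5
gripper_force: 30.0
```

```bash
python3 -c "
from h import *
need([437,185,270])"
```

```text
t 29.68 tcp [435.3  24.5  14.8] gap 17.5 d [  6.423   0.066 -10.208] w [ 0.01 -0.01 -0.04]
```

Request:
send_rows([
  {"dx": 0,"dy": 0,"dz": -1,"wx": 0,"wy": 0,"wz": 0,"jaw": 10},
  {"dx": 0,"dy": 0,"dz": -3,"wx": 0,"wy": 0,"wz": 0,"jaw": 10},
  {"dx": 0,"dy": 0,"dz": -5,"wx": 0,"wy": 0,"wz": 0,"jaw": 10},
  {"dx": 0.5,"dy": 0,"dz": -7,"wx": 0,"wy": 0,"wz": 0,"jaw": 10},
  {"dx": 1.5,"dy": 0.05,"dz": -9,"wx": 0,"wy": 0,"wz": 0,"jaw": 10},
  {"dx": 3.3,"dy": 0.05,"dz": -10.1,"wx": 0,"wy": 0,"wz": 0,"jaw": 10},
  {"dx": 5.2,"dy": 0.05,"dz": -10.2,"wx": 0,"wy": 0,"wz": 0,"jaw": 10},
  {"dx": 6.3,"dy": 0.05,"dz": -10.2,"wx": 0,"wy": 0,"wz": 0,"jaw": 10},
])

```text
t: 30.68
position: [435.7, 184.7, 269.8]
eef_rot: [-0.0, 0.706, 0.708, 0.0]
contact_force: [-0.1, -0.0, -1.5]
finger_gap: 16.7
gripper_force: 30.0
```

Request:
send_rows([
  {"dx": 0,"dy": 0,"dz": 0,"wx": 0,"wy": 0,"wz": 0,"jaw": 10},
  {"dx": 0,"dy": 0,"dz": 0,"wx": 0,"wy": 0,"wz": 0,"jaw": 10},
  {"dx": 0,"dy": 0,"dz": 0,"wx": 0,"wy": 0,"wz": 0,"jaw": 10},
  {"dx": 0,"dy": 0,"dz": 0,"wx": 0,"wy": 0,"wz": 0,"jaw": 10},
])

```text
t: 31.18
position: [436.6, 180.9, 269.8]
eef_rot: [-0.0, 0.708, 0.706, -0.0]
contact_force: [0.2, 0.7, -1.1]
finger_gap: 17.2
gripper_force: 30.0
```

```bash
python3 rim.py w9 168
```

```text
254 130
32 1 (array([437.52, 240.25,  29.94]), 63, np.float64(0.46))
32 -1 (array([435.99, 242.76,  29.88]), 120, np.float64(0.15))
29.5 1 (array([438.13, 240.57,  29.41]), 83, np.float64(0.79))
29.5 -1 (array([435.96, 242.76,  29.89]), 120, np.float64(0.13))
t 31.23 tcp [436.6 181.1 269.8] gap 17.2 d [2.415 0.009 3.231] w [-0.   -0.   -0.13]
```

View pics/w9c.png

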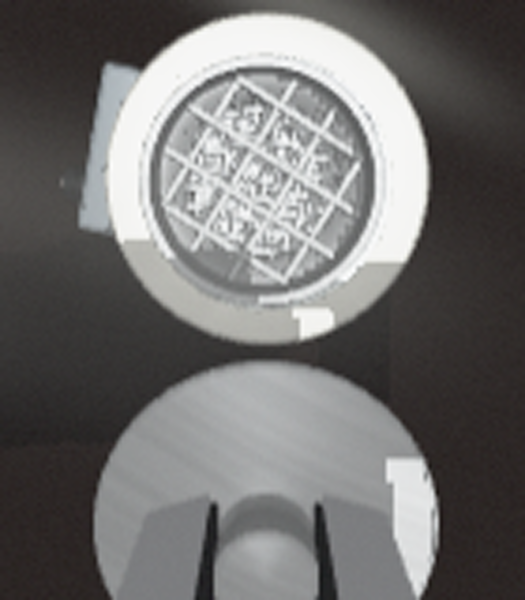

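The coarse sieve is seated (centre (436.0,242.8), r 29.9 at z=168) and the lid is held by its knob, level. Hovering.

Request:
send_rows([
  {"dx": 1.2,"dy": -0.02,"dz": 0,"wx": 0,"wy": 0,"wz": -0.1,"jaw": 10},
  {"dx": 2.46,"dy": -0.02,"dz": 0,"wx": 0,"wy": 0,"wz": -0.1,"jaw": 10},
  {"dx": 2.46,"dy": -0.02,"dz": 0.5,"wx": 0,"wy": 0,"wz": -0.1,"jaw": 10},
  {"dx": 2.46,"dy": -0.02,"dz": 1.5,"wx": 0,"wy": 0,"wz": -0.1,"jaw": 10},
  {"dx": 2.46,"dy": -0.02,"dz": 2.5,"wx": 0,"wy": 0,"wz": -0.1,"jaw": 10},
  {"dx": 2.46,"dy": -0.02,"dz": 2.98,"wx": 0,"wy": 0,"wz": -0.1,"jaw": 10},
  {"dx": 2.46,"dy": -0.02,"dz": 2.98,"wx": 0,"wy": 0,"wz": -0.1,"jaw": 10},
  {"dx": 2.46,"dy": -0.02,"dz": 2.98,"wx": 0,"wy": 0,"wz": -0.1,"jaw": 10},
])

```text
t: 32.22
position: [436.8, 243.3, 195.9]
eef_rot: [0.0, 0.707, 0.707, 0.001]
contact_force: [0.3, 0.5, -1.3]
finger_gap: 17.1
gripper_force: 30.0
```

```bash
python3 -c "
from h import *
need([436,242.7,176.8])"
```

```text
t 32.23 tcp [436.8 243.3 195.9] gap 17.1 d [-0.025 -0.031  0.765] w [ 0.07 -0.04  0.03]
```

Request:
send_rows([
  {"dx": -0.03,"dy": -0.03,"dz": 0.2,"wx": 0,"wy": 0,"wz": 0,"jaw": 10},
  {"dx": -0.03,"dy": -0.03,"dz": 0.35,"wx": 0,"wy": 0,"wz": 0,"jaw": 10},
  {"dx": -0.03,"dy": -0.03,"dz": 0.5,"wx": 0,"wy": 0,"wz": 0,"jaw": 10},
  {"dx": -0.03,"dy": -0.03,"dz": 0.6,"wx": 0,"wy": 0,"wz": 0,"jaw": 10},
  {"dx": -0.03,"dy": -0.03,"dz": 0.66,"wx": 0,"wy": 0,"wz": 0,"jaw": 10},
  {"dx": -0.03,"dy": -0.03,"dz": 0.72,"wx": 0,"wy": 0,"wz": 0,"jaw": 10},
  {"dx": -0.03,"dy": -0.03,"dz": 0.75,"wx": 0,"wy": 0,"wz": 0,"jaw": 10},
  {"dx": -0.03,"dy": -0.03,"dz": 0.75,"wx": 0,"wy": 0,"wz": 0,"jaw": 10},
])

```text
t: 33.22
position: [435.4, 242.7, 176.8]
eef_rot: [-0.0, 0.707, 0.707, 0.0]
contact_force: [-0.9, -0.9, 2.9]
finger_gap: 17.2
gripper_force: 30.0
```

Request:
send_rows([
  {"dx": 0,"dy": 0,"dz": 0.05,"wx": 0,"wy": 0,"wz": 0,"jaw": 10},
  {"dx": 0,"dy": 0,"dz": 0.05,"wx": 0,"wy": 0,"wz": 0,"jaw": 10},
  {"dx": 0,"dy": 0,"dz": 0.05,"wx": 0,"wy": 0,"wz": 0,"jaw": 10},
])

```text
t: 33.6
position: [435.6, 242.7, 176.6]
eef_rot: [-0.0, 0.707, 0.707, 0.001]
contact_force: [-3.6, -1.8, 13.9]
finger_gap: 17.2
gripper_force: 30.0
```

Request:
send_rows([
  {"dx": 0,"dy": 0,"dz": -0.04,"wx": 0,"wy": 0,"wz": 0,"jaw": 50},
  {"dx": 0,"dy": 0,"dz": -0.04,"wx": 0,"wy": 0,"wz": 0,"jaw": 50},
  {"dx": 0,"dy": 0,"dz": -0.04,"wx": 0,"wy": 0,"wz": 0,"jaw": 50},
  {"dx": 0,"dy": 0,"dz": -0.04,"wx": 0,"wy": 0,"wz": 0,"jaw": 50},
  {"dx": 0,"dy": 0,"dz": -0.6,"wx": 0,"wy": 0,"wz": 0,"jaw": 50},
  {"dx": 0,"dy": 0,"dz": -2,"wx": 0,"wy": 0,"wz": 0,"jaw": 50},
  {"dx": -1,"dy": 0,"dz": -3.2,"wx": 0,"wy": 0,"wz": 0,"jaw": 50},
  {"dx": -2.4,"dy": 0,"dz": -3.6,"wx": 0,"wy": 0,"wz": 0,"jaw": 50},
])

```text
t: 34.6
position: [436.7, 182.9, 267.6]
eef_rot: [0.001, 0.706, 0.708, 0.002]
contact_force: [0.2, 1.1, -0.2]
finger_gap: 50.2
gripper_force: 0.0
```

Request:
send_rows([
  {"dx": -0.2,"dy": 0,"dz": 0,"wx": 0,"wy": 0,"wz": 0,"jaw": 50},
  {"dx": -0.2,"dy": 0,"dz": 0,"wx": 0,"wy": 0,"wz": 0,"jaw": 50},
  {"dx": -0.2,"dy": 0,"dz": 0,"wx": 0,"wy": 0,"wz": 0,"jaw": 50},
  {"dx": -0.2,"dy": 0,"dz": 0,"wx": 0,"wy": 0,"wz": 0,"jaw": 50},
])

```text
t: 35.1
position: [435.2, 178.5, 264.8]
eef_rot: [-0.0, 0.706, 0.708, -0.0]
contact_force: [0.4, 0.7, 0.6]
finger_gap: 50.1
gripper_force: 0.0
```

Run:
```python
from h import *
C=cam('wrist');im=snap('wrist','w10.png');s=snap('side','s10.png');S=cam('side')
print(rad(im,C,[436,242.7],32,172.5,1,5))
x,y=map(int,proj(C,[436,242,170]));x2,y2=map(int,proj(S,[436,242,110]))
a=cv2.resize(im[max(0,y-60):max(0,y-60)+120,x-60:x+60],(400,400),interpolation=cv2.INTER_CUBIC)
b=cv2.resize(s[y2-50:y2+50,x2-50:x2+50],(400,400),interpolation=cv2.INTER_CUBIC)
cv2.imwrite('pics/fin.png',np.hstack([a,b]));need([0,0,0])
```

```text
(array([439.74, 250.97,  33.09]), 43, np.float64(0.57))
t 35.2 tcp [435.2 178.2 264.9] gap 50.3 d [ -7.086 -17.417  10.608] w [-0.03  0.03  0.12]
```

View pics/fin.png

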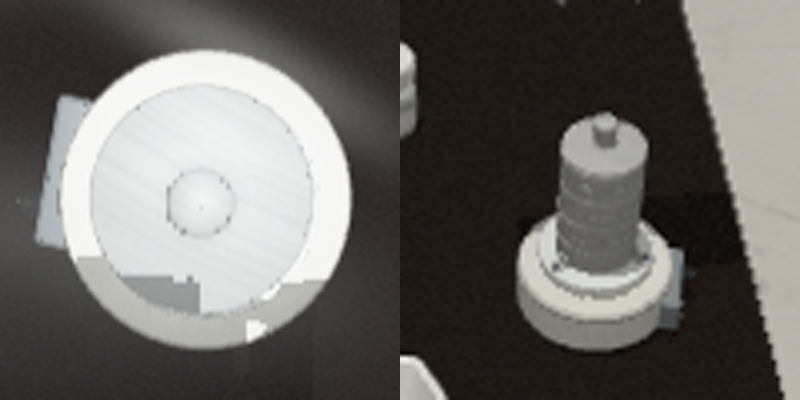

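The column stands straight, with the lid level and coaxial (crop centre (201,200)), and the gripper is clear.

```bash
python3 -c "
from h import *
print(finish_job())"
```

```text
the job is handed in; nothing more can be done
None
```

The job is handed in at about 35 s: the fine, medium and coarse sieves and the lid are stacked on the pan and looked seated and level in the last pictures, everything is released, and the mortar, jar and cup were not touched.

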